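Stopper the amber reagent bottle

TASK

Close the open amber reagent bottle with the orange-headed stopper: take it out of the stopper rack, lower it gently into the bottle's neck (do not drop it in from above) until it is fully home with its disc on the rim, then let go, leaving the bottle standing upright. Leave the blue-headed stopper in the rack and the white bottle standing where it is.

Things in the scene. Friction and masses are not known exactly. Their poses are not given: they have to be found in the camera images.
- orange_stopper: Loose, round, ~60 g, 79 mm tall. Upward from the origin (centre of its lower end), z up: black tapered plug, diameter 18 mm at z=0 to 37 mm at z=35; orange disc, diameter 56, z 35 to 43; orange grip knob, diameter 24, z 43 to 79. Its plug hangs in one hole of a fixed grey rack block (85 x 200 mm, 45 high; holes 46 wide, 115 apart), disc resting on the block's top: origin 10 mm above the table.
- blue_stopper: Bystander of the same shape and size with a blue disc and knob, in the rack's other hole; origin and axes as for the orange one. Which hole holds which varies.
- amber_bottle: Loose open empty bottle upright on the table, ~0.45 kg, dark amber-brown with orange label band. Body 76 mm diameter; shoulder from 72 mm height; neck 52 mm outer, 44 mm inner diameter, from 90 mm height to the rim at 115 mm. Origin: centre of its underside, z up its axis. With the stopper fully home, the stopper's origin is 80 mm above this origin.
- white_bottle: Bystander: open bottle of the same shape and size, white with a blue label band; origin and axes as for the amber one. Which bottle is nearer the rack varies.
Not all that is in view belongs to the job. What is shaped like the amber_bottle but purple is not meant.

How it is judged (in metres and radians):
On the way:
1. the orange stopper's plug is lowered at least 15 mm into the amber bottle's neck while the fingers still hold it (z of orange_stopper in the frame of amber_bottle between 0.07 and 0.1 m and horizontal distance between orange_stopper and amber_bottle below 0.02 m and contact force between the fingers and orange_stopper above 0.5 N), for 0.05 s.
At the end, for the whole second after the job is handed in: Orange stopper in the amber neck: disc within 6 mm of the rim, within 12 mm and 10 degrees of the bottle's axis, knob up; bottle standing on the table within 10 degrees; both at rest; blue stopper within 30 mm and white bottle within 40 mm of their starts (z of orange_stopper in the frame of amber_bottle between 0.07 and 0.086 m and horizontal distance between orange_stopper and amber_bottle below 0.012 m and angle between the z axis of orange_stopper and the z axis of amber_bottle, either way round below 0.175 rad and angle between orange_stopper's own z axis and vertical below 0.26 rad and angle between amber_bottle's own z axis and vertical below 0.175 rad and height (world z) of amber_bottle below 0.01 m and linear speed of each of orange_stopper, amber_bottle below 0.02 m/s and distance of blue_stopper from where it was at the start of the episode below 0.03 m and distance of white_bottle from where it was at the start of the episode below 0.04 m); the robot touches nothing.
It fails at once if the amber bottle is tipped by more than 30 degrees (angle between amber_bottle's own z axis and vertical above 0.52 rad).
It fails at once if the blue stopper is taken out of its place (moved more than 30 mm) (distance of blue_stopper from where it was at the start of the episode above 0.03 m).
It fails at once if the white bottle is moved more than 40 mm or tipped by more than 30 degrees (distance of white_bottle from where it was at the start of the episode above 0.04 m or angle between white_bottle's own z axis and vertical above 0.52 rad).
It also fails if it takes over 35 s, if anything falls off the work surface, if the arm or the gripper's body presses on something with over 40 N, if the wrist force passes 120 N, or if a joint passes its speed limit or range.

ROBOT

A 6-joint arm with a two-finger parallel gripper is mounted at the origin on the work surface. World frame = base frame: x ahead of the robot, y to its left, z up, the work surface at z = 0. Lengths are in m, angles in degrees, forces in N, time in s.
With the tool pointing down it reaches from about 0.325 to 0.85 m from the base axis. Payload 15.5 kg.
Tool frame: the origin (TCP) lies at the very end of the fingers, on their centre line; the grasp point (between the pads) lies behind it (bot.grip_depth is the z of the grasp point in the tool frame, in m); z points along the fingers, y is the direction in which the jaws open and shut (so a half turn about z gives the same grasp; the last joint's range is limited). The gripper opens to 91 mm and grips with 3 to 60 N. Pads are 32 mm wide; open, the fingers measure 118 mm over their backs; the gripper's body (76 mm by 178 mm) begins 60 mm behind the grasp point.
Start: joints at [65.69, 28.281, 77.091, -0, 74.628, -5.472], TCP at [0.202, 0.592, 0.214] pointing down, gripper open.
Joint ranges: [-166.48, 166.48], [-47.26, 123.95], [12.59, 153.08], [-70.14, 250.14], [6.76, 159.57], [-176.63, 176.63]. Speed limits (degrees/s): [108.29, 108.29, 147.25, 172.46, 172.46, 172.46].

INTERFACE

Orientations are given as a 3x3 rotation matrix whose columns are the frame's x, y, z axes.
In Python, from station import read_state, read_camera, get_calibration, order, recognise, trace, bot gives the robot as it stands.
- The arm moves only by the shell command python3 -m crank 'ROWS' [FORCE]. ROWS is JSON, a list of rows, each an object with "claw": the closure, from 0 (fully open) to 1 (shut); "dp": the shift along the world's x, y, z in cm, a list of three; "turn": the turn, a rotation vector about the world's x, y, z in rad, a list of three. A call has 1 to 12 rows; each row shifts and turns the commanded pose from where the row before left it; what a row does not reach is not made up. A row lasts 1/10 s, in which the tool goes at most 50 mm and 8.59 degrees, less where a joint would pass 70% of its speed; a pose out of reach is approached as far as the arm can. A call with a gripper value outside its range is refused whole. The fingers move at their own pace and stop on an object; FORCE is the grip in N (left out, the last holds). Time passes only in rows, so rows that do not move let the fingers close. It gives the time, the measured TCP pose, the force and the opening at its end, in the units of the state.
- read_state(): the state, without advancing time (a new reading comes with each control period).
- read_camera(name): name is "scene" or "side" or "wrist"; returns the picture (420x560x3 uint8, red, green, blue); there is no depth.
- get_calibration(name): a dict with "fx", "fy", "cx", "cy" (pixels), "extrinsics" (4x4, takes a point from camera to world coordinates). Camera axes: x right, y up, looking along -z (the intrinsics and any distortion apply to the point x, -y, -z); pixel columns grow to the right and rows downward; lengths in m; the calibration is good to about 2 mm. The wrist camera is an equidistant fisheye: a pixel r from the principal point sees the ray r / f radians off the axis. A picture is of the moment at which its call begins: read the wrist's pose just before it. get_calibration takes no time and is no camera call; for the wrist camera it gives the pose at the moment of the call.
- order.job_done(): hands the job in, once; it reports no verdict.
Trained networks look in the newest picture that a camera, given by its name, has taken for a name from the list of things; names that differ only in an ending like _2 or _b are one class to them, and where a whole thing is asked for, a point or a joint stands for the part that bears it (a point fixed in the world has none). Each returns a list of dicts, best first, with "confidence" (0 to 1); they miss things now and then, are a little off and sometimes report something else, mostly with a low value. They report only what shows in the picture. A call takes as long as a camera call. They do not tell look-alikes from the thing itself.
- recognise(name, camera): "point" ([x, y, z] in m, in world coordinates, good to about 4 mm: the middle of the surface that is visible of it).
- trace(name, camera): "pixels" (420x560 bool, what is visible of it).
The state is a dict: "time_s": time; "joints": joint angles; "joint_vel": joint speeds; "tau": joint torques, N m; "ee_pos": TCP position; "ee_rot": TCP orientation; "ft_force": force on the tool from outside, world axes, zero at the start; "torque": the same for the moment, N m; "finger_gap": finger opening in m.
Only numpy, scipy, OpenCV 4.12 (cv2) and the standard library are available. Lean on these libraries where they do the work, as an engineer would, in place of code of your own. Each camera call takes 0.05 s, during which the arm holds its last target.

## Working session

There is one attempt and no reset: what is moved stays moved. The work goes in short steps, Python scripts to look and compute and a shell command to move; the robot and the scene stay as the last step left them, time stands still between calls to the robot, and variables do not carry over. Pictures are saved under pics/ and viewed, and the job is handed in when it is done.

```bash
mkdir -p pics
python3 - <<'E'
from station import *
import cv2,numpy as np
s=read_state(); print(s['time_s'],s['ee_pos'],np.round(s['ee_rot'],3),s['finger_gap'],bot.grip_depth)
for c in ['scene','side']:
    im=read_camera(c); cv2.imwrite(f'pics/{c}0.png',im[:,:,::-1])
    for n in ['orange_stopper','blue_stopper','amber_bottle','white_bottle']:
        print(c,n,[(np.round(r['point'],3).tolist(),round(r['confidence'],2)) for r in recognise(n,c)])
print(read_state()['time_s'])
E
```

```text
0.0 [0.20166333 0.59118062 0.21335152] [[-0.946  0.323 -0.   ]
 [ 0.323  0.946 -0.001]
 [ 0.    -0.001 -1.   ]] 0.09089143081211935 -0.0188
scene orange_stopper [([0.518, -0.252, 0.057], 0.69)]
scene blue_stopper [([0.486, -0.143, 0.054], 0.94)]
scene amber_bottle [([0.513, 0.109, 0.075], 0.82), ([0.606, 0.22, 0.072], 0.75)]
scene white_bottle [([0.488, 0.298, 0.066], 0.75)]
side orange_stopper [([0.509, -0.268, 0.052], 0.85)]
side blue_stopper [([0.472, -0.162, 0.052], 0.9)]
side amber_bottle [([0.591, 0.187, 0.067], 0.84), ([0.49, 0.069, 0.069], 0.69)]
side white_bottle [([0.465, 0.274, 0.067], 0.88)]
0.5
```

View pics/scene0.png

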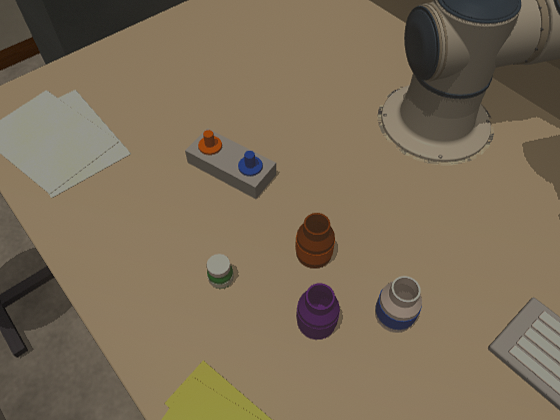

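View pics/side0.png

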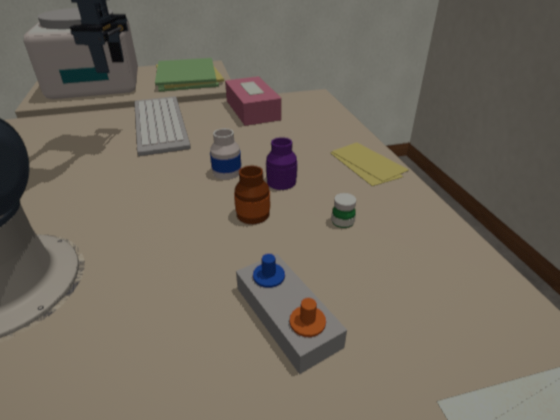

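The scene shows the rack, with orange at (209,143) and blue at (250,163). There are two candidates for the bottle: the brown-amber one at (315,240) and the purple one at (319,310), which isn't meant. The amber one has the brown colour and orange band. I'll confirm that in a crop and refine its position by silhouette fitting.

```bash
cat > h.py <<'E'
from station import *
import cv2,numpy as np
from scipy.optimize import minimize
def proj(c,P):
    E=np.linalg.inv(c['extrinsics']); q=P@E[:3,:3].T+E[:3,3]
    x,y,z=q[:,0],-q[:,1],-q[:,2]
    return np.c_[c['cx']+c['fx']*x/z,c['cy']+c['fy']*y/z]
t=np.linspace(0,2*np.pi,48,endpoint=False)
STOP=[[(28,35),(28,43)],[(12,43),(12,79)]]
BOT=[[(38,0),(38,72)],[(38,72),(26,90)],[(26,90),(26,115)]]
def sil(c,parts,p,S=4):
    m=np.zeros((420*S,560*S),np.uint8)
    for part in parts:
        P=np.vstack([np.c_[p[0]+r/1e3*np.cos(t),p[1]+r/1e3*np.sin(t),p[2]+0*t+z/1e3] for r,z in part])
        h=cv2.convexHull(((proj(c,P)+.5)*S).astype(np.float32))
        cv2.fillConvexPoly(m,np.round(h).astype(np.int32),1)
    return m
def fit(masks,cals,parts,p0,z):
    M=[cv2.resize(m.astype(np.uint8),None,fx=4,fy=4,interpolation=cv2.INTER_NEAREST) for m in masks]
    def cost(v):
        s=0
        for m,c in zip(M,cals):
            a=sil(c,parts,[v[0],v[1],z]); s+=1-(a&m).sum()/max(1,(a|m).sum())
        return s
    r=minimize(cost,p0,method='Nelder-Mead',options=dict(initial_simplex=[p0,[p0[0]+.01,p0[1]],[p0[0],p0[1]+.01]],xatol=1e-4,fatol=1e-4))
    return r.x,r.fun/len(masks)
E
python3 - <<'E'
from h import *
cal={c:get_calibration(c) for c in('scene','side')}
print({k:v for k,v in cal['scene'].items() if k!='extrinsics'})
im={c:read_camera(c) for c in cal}
for n,parts,p0,z in [('orange_stopper',STOP,(.51,-.26),.01),('blue_stopper',STOP,(.475,-.15),.01),('amber_bottle',BOT,(.5,.085),0),('white_bottle',BOT,(.475,.285),0)]:
    ms=[]
    for c in cal:
        best=None
        for r in trace(n,c):
            m=np.array(r['pixels']); uv=proj(cal[c],np.array([[*p0,z+.06]]))[0]; ys,xs=np.nonzero(m)
            d=np.hypot(xs.mean()-uv[0],ys.mean()-uv[1])
            if best is None or d<best[0]: best=(d,m,r['confidence'])
        ms.append(best[1] if best else None); print(n,c,best and (round(best[0],1),best[1].sum(),best[2]))
    for sel in ([0,1],[0],[1]):
        cs=list(cal)
        if any(ms[i] is None for i in sel): continue
        print('  ',sel,*fit([ms[i] for i in sel],[cal[cs[i]] for i in sel],parts,p0,z))
a=cv2.resize(im['scene'][120:350,180:440],None,fx=3,fy=2.6)[:,:,::-1]
cv2.imwrite('pics/crop1.png',a)
E
```

```text
{'fx': 509.7708863820461, 'fy': 509.7708863820461, 'cx': 273.64067317071255, 'cy': 209.13823966699388}
orange_stopper scene None
orange_stopper side (np.float64(8.1), np.int64(1034), 0.88)
   [1] [ 0.51057011 -0.25997748] 0.07618355597786597
blue_stopper scene (np.float64(6.0), np.int64(437), 0.58)
blue_stopper side (np.float64(6.9), np.int64(782), 0.56)
   [0, 1] [ 0.47668686 -0.14909082] 0.0861802726382479
   [0] [ 0.47777747 -0.14842875] 0.09398496240601506
   [1] [ 0.47614556 -0.14957901] 0.06915330100708694
amber_bottle scene (np.float64(6.9), np.int64(1705), 0.59)
amber_bottle side (np.float64(2.9), np.int64(1761), 0.75)
   [0, 1] [0.49689593 0.0938437 ] 0.04586258605863802
   [0] [0.49803455 0.09432289] 0.046684780690920635
   [1] [0.49620577 0.09311809] 0.03783110865205064
white_bottle scene (np.float64(9.2), np.int64(1976), 0.6)
white_bottle side (np.float64(3.7), np.int64(1318), 0.69)
   [0, 1] [0.46774203 0.29841461] 0.04828994924471253
   [0] [0.46882119 0.29842762] 0.04251493356089231
   [1] [0.46734139 0.29896981] 0.04458009618941916
```

View pics/crop1.png

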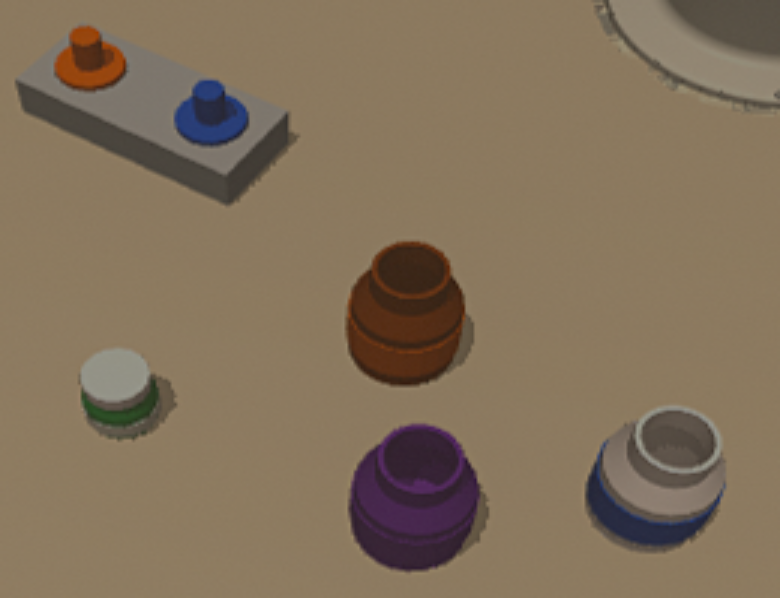

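Crop confirms the amber-brown bottle with the orange band (crop (405,310)) is at world (0.497, 0.094), the purple one below it is the decoy. Orange stopper is at (0.511, −0.260). I'll move above the stopper at the current height.

```bash
python3 -m crank '[{"claw":0,"dp":[1.4,-3.87,0],"turn":[0,0,0]},{"claw":0,"dp":[1.4,-3.87,0],"turn":[0,0,0]},{"claw":0,"dp":[1.4,-3.87,0],"turn":[0,0,0]},{"claw":0,"dp":[1.4,-3.87,0],"turn":[0,0,0]},{"claw":0,"dp":[1.4,-3.87,0],"turn":[0,0,0]},{"claw":0,"dp":[1.4,-3.87,0],"turn":[0,0,0]},{"claw":0,"dp":[1.4,-3.87,0],"turn":[0,0,0]},{"claw":0,"dp":[1.4,-3.87,0],"turn":[0,0,0]},{"claw":0,"dp":[1.4,-3.87,0],"turn":[0,0,0]},{"claw":0,"dp":[1.4,-3.87,0],"turn":[0,0,0]},{"claw":0,"dp":[1.4,-3.87,0],"turn":[0,0,0]}]' 20
```

```text
time_s: 2.1
ee_pos: [0.3562, 0.1643, 0.2141]
ee_rot: [[-0.947, 0.323, 0.001], [0.323, 0.947, 0.0], [-0.001, 0.0, -1.0]]
ft_force: [1.4, 1.4, 0.4]
finger_gap: 0.0913
```

```bash
python3 -m crank '[{"claw":0,"dp":[1.4,-3.87,0],"turn":[0,0,0]},{"claw":0,"dp":[1.4,-3.87,0],"turn":[0,0,0]},{"claw":0,"dp":[1.4,-3.87,0],"turn":[0,0,0]},{"claw":0,"dp":[1.4,-3.87,0],"turn":[0,0,0]},{"claw":0,"dp":[1.4,-3.87,0],"turn":[0,0,0]},{"claw":0,"dp":[1.4,-3.87,0],"turn":[0,0,0]},{"claw":0,"dp":[1.4,-3.87,0],"turn":[0,0,0]},{"claw":0,"dp":[1.4,-3.87,0],"turn":[0,0,0]},{"claw":0,"dp":[1.4,-3.87,0],"turn":[0,0,0]},{"claw":0,"dp":[1.4,-3.87,0],"turn":[0,0,0]},{"claw":0,"dp":[1.4,-3.87,0],"turn":[0,0,0]}]'
python3 - <<'E'
from h import *
s=read_state();print(s['time_s'],s['ee_pos'],s['joints'],np.round(s['ee_rot'],3),s['ft_force'])
im=read_camera('wrist');cv2.imwrite('pics/w1.png',im[:,:,::-1])
np.savez('w1.npz',im=im)
s=read_state();print(s['time_s'],s['ee_pos'])
print([(np.round(r['point'],4).tolist(),r['confidence']) for r in recognise('orange_stopper','wrist')])
E
```

```text
time_s: 3.2
ee_pos: [0.5101, -0.2617, 0.214]
ee_rot: [[-0.946, 0.323, 0.0], [0.323, 0.946, 0.0], [-0.0, 0.0, -1.0]]
ft_force: [1.0, -0.2, 0.6]
finger_gap: 0.0911
3.2 [ 0.51011144 -0.26167165  0.21395199] [-3.31271010e+01  2.41041225e+01  8.45657150e+01  6.05900523e-03
  7.13237685e+01 -1.04273108e+02] [[-0.946  0.323  0.   ]
 [ 0.323  0.946  0.   ]
 [-0.     0.    -1.   ]] [ 1.00875561 -0.19605432  0.57014549]
3.25 [ 0.51228221 -0.26721271  0.21395497]
[([0.5063, -0.2614, 0.0491], 0.76)]
```

View pics/w1.png

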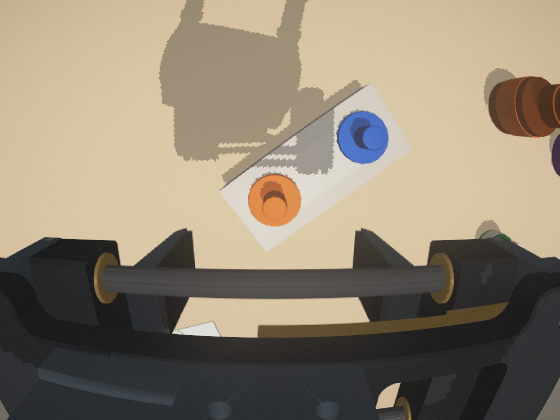

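The wrist view shows the orange stopper at (274,200) and blue at (363,137). The arm was still settling for that picture, so I'll take another and fit the stopper in the fisheye view.

```bash
cat >> h.py <<'E'
def projw(c,P):
    E=np.linalg.inv(c['extrinsics']); q=P@E[:3,:3].T+E[:3,3]
    x,y,z=q[:,0],-q[:,1],-q[:,2]
    rr=np.hypot(x,y); th=np.arctan2(rr,z); k=th/np.maximum(rr,1e-9)
    return np.c_[c['cx']+c['fx']*x*k,c['cy']+c['fy']*y*k]
proj0=proj
def proj(c,P):
    return projw(c,P) if c.get('fish') else proj0(c,P)
E
cat > ws.py <<'E'
from h import *
s=read_state();print(s['time_s'],np.round(s['ee_pos'],4))
c=get_calibration('wrist');c['fish']=1
im=read_camera('wrist');cv2.imwrite('pics/w2.png',im[:,:,::-1])
print(read_state()['ee_pos'])
hsv=cv2.cvtColor(im,cv2.COLOR_RGB2HSV)
for n,p0,lo,hi in[('orange_stopper',(.51,-.26),(5,150,90),(18,255,255)),('blue_stopper',(.477,-.149),(105,140,60),(125,255,255))]:
    m=cv2.inRange(hsv,lo,hi)>0
    uv=proj(c,np.array([[*p0,.06]]))[0]
    nn,l,st,ce=cv2.connectedComponentsWithStats(m.astype(np.uint8))
    k=[i for i in range(1,nn) if st[i,4]>100];k=min(k,key=lambda i:np.hypot(*(ce[i]-uv)))
    m=l==k
    print(n,'colour',uv,ce[k],m.sum(),*fit([m],[c],STOP,p0,.01))
    for r in trace(n,'wrist')[:2]:
        m=np.array(r['pixels']);print('  net',r['confidence'],m.sum(),*fit([m],[c],STOP,p0,.01))
E
python3 ws.py
```

```text
3.3 [ 0.5113 -0.2644  0.2137]
[ 0.51026931 -0.26198986  0.21355153]
orange_stopper colour [277.34231217 198.46789471] [276.31935321 197.88428499] 1979 [ 0.51133405 -0.26150967] 0.12516578249336874
  net 0.59 2159 [ 0.51102022 -0.26151651] 0.04918258759959193
blue_stopper colour [369.90278542 134.28978943] [365.56067206 136.02551338] 1607 [ 0.47746961 -0.1497574 ] 0.2744787841120967
  net 0.92 2063 [ 0.47681671 -0.15192557] 0.07105255749795902
```

```bash
python3 -m crank '[{"claw":0,"dp":[0.1,0,-2],"turn":[0,0,0]},{"claw":0,"dp":[0,0,-2.5],"turn":[0,0,0]},{"claw":0,"dp":[0,0,-2.5],"turn":[0,0,0]},{"claw":0,"dp":[0,0,-2],"turn":[0,0,0]},{"claw":0,"dp":[0,0,-1.5],"turn":[0,0,0]},{"claw":0,"dp":[0,0,0],"turn":[0,0,0]},{"claw":0,"dp":[0,0,0],"turn":[0,0,0]},{"claw":0,"dp":[0,0,0],"turn":[0,0,0]}]'; python3 ws.py
```

```text
time_s: 4.25
ee_pos: [0.5113, -0.2598, 0.11]
ee_rot: [[-0.947, 0.322, 0.001], [0.322, 0.947, -0.001], [-0.001, -0.0, -1.0]]
ft_force: [0.2, -0.5, 0.5]
finger_gap: 0.0915
4.25 [ 0.5113 -0.2598  0.11  ]
[ 0.51128068 -0.25988109  0.11001467]
orange_stopper colour [272.65832361 229.7193999 ] [271.36708861 226.86768569] 4187 [ 0.51192466 -0.26162598] 0.06353270374256736
  net 0.82 4377 [ 0.51110214 -0.26143992] 0.030562041360907233
blue_stopper colour [405.22141971 138.39383912] [397.53323398 138.83397914] 3355 [ 0.47718257 -0.15085708] 0.23392564047670017
  net 0.65 4164 [ 0.47702117 -0.15133141] 0.05168657715253944
```

View pics/w2.png

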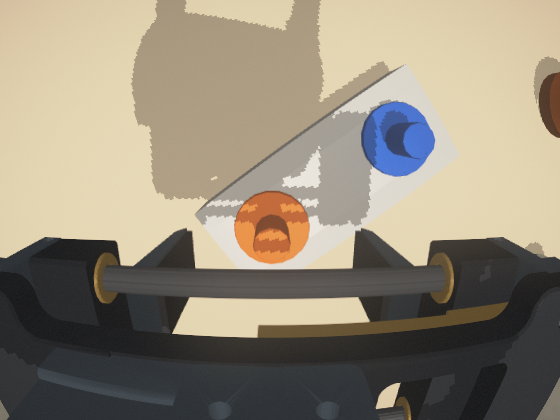

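The stopper, at (272,227), sits centred between the fingers. I'll descend 5 cm and close gently.

```bash
python3 -m crank '[{"claw":0,"dp":[0,-0.15,-1.5],"turn":[0,0,0]},{"claw":0,"dp":[0,0,-1.5],"turn":[0,0,0]},{"claw":0,"dp":[0,0,-1.2],"turn":[0,0,0]},{"claw":0,"dp":[0,0,-0.8],"turn":[0,0,0]},{"claw":0,"dp":[0,0,0],"turn":[0,0,0]},{"claw":0.4,"dp":[0,0,0],"turn":[0,0,0]},{"claw":0.6,"dp":[0,0,0],"turn":[0,0,0]},{"claw":0.8,"dp":[0,0,0],"turn":[0,0,0]},{"claw":0.9,"dp":[0,0,0],"turn":[0,0,0]},{"claw":0.9,"dp":[0,0,0],"turn":[0,0,0]},{"claw":0.9,"dp":[0,0,0],"turn":[0,0,0]}]' 15
```

```text
time_s: 5.5
ee_pos: [0.5108, -0.2614, 0.059]
ee_rot: [[-0.946, 0.323, 0.0], [0.323, 0.946, -0.0], [-0.0, -0.0, -1.0]]
ft_force: [-0.5, -0.2, 0.4]
finger_gap: 0.0463
```

```bash
python3 -m crank '[{"claw":0.9,"dp":[0,0,0],"turn":[0,0,0]},{"claw":0.9,"dp":[0,0,0],"turn":[0,0,0]},{"claw":0.9,"dp":[0,0,0],"turn":[0,0,0]},{"claw":0.9,"dp":[0,0,0],"turn":[0,0,0]},{"claw":0.9,"dp":[0,0,0],"turn":[0,0,0]}]' 15
```

```text
time_s: 6.0
ee_pos: [0.5108, -0.2614, 0.0589]
ee_rot: [[-0.946, 0.323, -0.0], [0.323, 0.946, 0.0], [0.0, 0.0, -1.0]]
ft_force: [0.2, -0.0, -0.4]
finger_gap: 0.0236
```

Gripped at 23.6 mm (the knob is 24). Lifting straight up.

```bash
python3 -m crank '[{"claw":0.9,"dp":[0,0,0.5],"turn":[0,0,0]},{"claw":0.9,"dp":[0,0,1],"turn":[0,0,0]},{"claw":0.9,"dp":[0,0,1.5],"turn":[0,0,0]},{"claw":0.9,"dp":[0,0,2],"turn":[0,0,0]},{"claw":0.9,"dp":[0,0,2],"turn":[0,0,0]},{"claw":0.9,"dp":[0,0,2],"turn":[0,0,0]},{"claw":0.9,"dp":[0,0,2],"turn":[0,0,0]},{"claw":0.9,"dp":[0,0,2],"turn":[0,0,0]},{"claw":0.9,"dp":[0,0,1],"turn":[0,0,0]},{"claw":0.9,"dp":[0,0,0],"turn":[0,0,0]},{"claw":0.9,"dp":[0,0,0],"turn":[0,0,0]}]' 25
python3 - <<'E'
from h import *
for n in('wrist','side','scene'):
    im=read_camera(n);cv2.imwrite(f'pics/{n}3.png',im[:,:,::-1])
print(read_state()['ee_pos'])
E
```

```text
time_s: 7.1
ee_pos: [0.5105, -0.2612, 0.1985]
ee_rot: [[-0.946, 0.323, -0.0], [0.323, 0.946, 0.0], [0.0, 0.0, -1.0]]
ft_force: [0.0, -0.4, -0.5]
finger_gap: 0.0234
[ 0.51037466 -0.26112236  0.19797094]
```

View pics/wrist3.png

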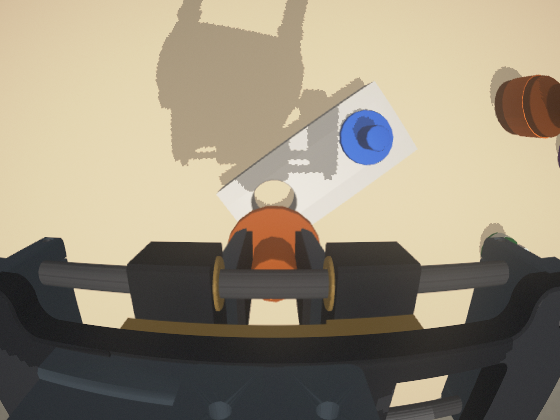

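View pics/side3.png

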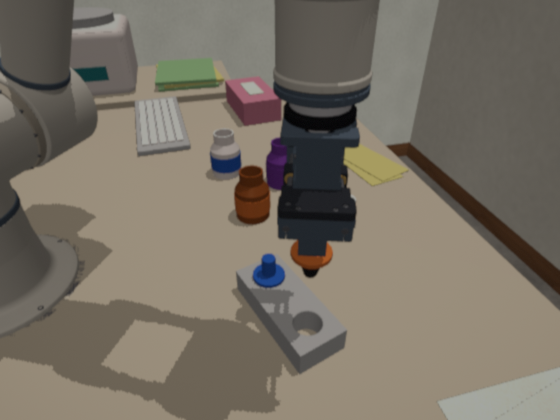

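The stopper hangs upright from the fingers (wrist (275,250), side (311,258)), its rack hole is empty, and blue is untouched. Carrying it toward the bottle and stopping short to re-measure.

```bash
python3 -m crank '[{"claw":0.9,"dp":[0,1.5,0],"turn":[0,0,0]},{"claw":0.9,"dp":[-0.15,3,0],"turn":[0,0,0]},{"claw":0.9,"dp":[-0.2,3.5,0],"turn":[0,0,0]},{"claw":0.9,"dp":[-0.2,3.5,0],"turn":[0,0,0]},{"claw":0.9,"dp":[-0.2,3.5,0],"turn":[0,0,0]},{"claw":0.9,"dp":[-0.2,3.5,0],"turn":[0,0,0]},{"claw":0.9,"dp":[-0.2,3.5,0],"turn":[0,0,0]},{"claw":0.9,"dp":[-0.2,3,0],"turn":[0,0,0]},{"claw":0.9,"dp":[0,1.5,0],"turn":[0,0,0]},{"claw":0.9,"dp":[0,0,0],"turn":[0,0,0]},{"claw":0.9,"dp":[0,0,0],"turn":[0,0,0]},{"claw":0.9,"dp":[0,0,0],"turn":[0,0,0]}]'
cat > wb.py <<'E'
from h import *
import sys
s=read_state();print(s['time_s'],np.round(s['ee_pos'],4))
c=get_calibration('wrist');c['fish']=1
im=read_camera('wrist');cv2.imwrite(f'pics/{sys.argv[1]}.png',im[:,:,::-1])
for r in trace('amber_bottle','wrist')[:3]:
    m=np.array(r['pixels']);ys,xs=np.nonzero(m);print('net',r['confidence'],m.sum(),xs.mean(),ys.mean(),xs.min(),xs.max(),ys.min(),ys.max(),*fit([m],[c],BOT,(.497,.094),0))
cc={n:get_calibration(n) for n in('scene','side')}
for n in cc:
    j=read_camera(n);cv2.imwrite(f'pics/{sys.argv[1]}_{n}.png',j[:,:,::-1])
    for r in trace('amber_bottle',n)[:2]:
        m=np.array(r['pixels']);ys,xs=np.nonzero(m);print(n,r['confidence'],m.sum(),xs.mean(),ys.mean(),*fit([m],[cc[n]],BOT,(.497,.094),0))
E
python3 wb.py w4
```

```text
time_s: 8.45
ee_pos: [0.4972, 0.0032, 0.1988]
ee_rot: [[-0.946, 0.323, -0.0], [0.323, 0.946, -0.0], [0.0, -0.0, -1.0]]
ft_force: [-0.1, -0.3, -0.9]
finger_gap: 0.0236
8.45 [0.4972 0.0032 0.1988]
net 0.69 4463 464.60945552319066 222.95608335200538 423 517 189 262 [0.497 0.094] 1.0
net 0.56 5767 358.3391711461765 176.14825732616612 313 404 136 216 [0.49658284 0.09090644] 0.02929283178341968
scene 0.89 1849 317.30611141157385 311.56841535965384 [0.497 0.094] 1.0
scene 0.85 1714 314.6808634772462 241.17619603267212 [0.49769471 0.09382555] 0.046113770768797524
side 0.98 1670 251.2574850299401 197.2676646706587 [0.4960729  0.09233148] 0.1018048311830908
side 0.7 1276 281.9318181818182 164.83620689655172 [0.59535266 0.21072694] 0.1137894828943915
```

View pics/w4.png

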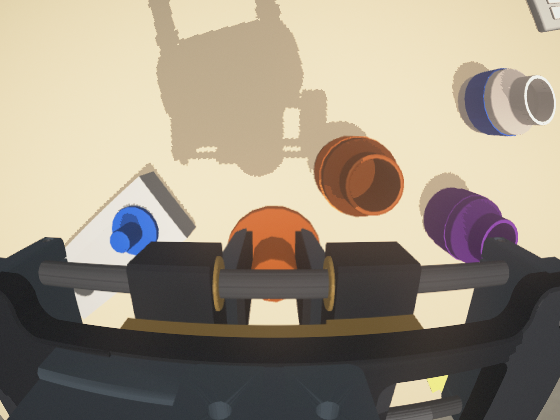

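The wrist view shows the amber bottle mouth at (375,183) and the held stopper at (274,250). Wrist puts the bottle at (0.4966, 0.0909) and scene/side at (0.497, 0.093), so I'll aim between: (0.4966, 0.092).

```bash
python3 -m crank '[{"claw":0.9,"dp":[-0.05,1,0],"turn":[0,0,0]},{"claw":0.9,"dp":[0,2,0],"turn":[0,0,0]},{"claw":0.9,"dp":[0,2.5,0],"turn":[0,0,0]},{"claw":0.9,"dp":[0,2.35,0],"turn":[0,0,0]},{"claw":0.9,"dp":[0,1,0],"turn":[0,0,0]},{"claw":0.9,"dp":[0,0,-1],"turn":[0,0,0]},{"claw":0.9,"dp":[0,0,-1],"turn":[0,0,0]},{"claw":0.9,"dp":[0,0,-0.8],"turn":[0,0,0]},{"claw":0.9,"dp":[0,0,0],"turn":[0,0,0]},{"claw":0.9,"dp":[0,0,0],"turn":[0,0,0]}]';python3 wb.py w5
python3 - <<'E'
import cv2
a=cv2.imread('pics/w5_scene.png')[170:290,240:400];b=cv2.imread('pics/w5_side.png')[110:230,170:330]
cv2.imwrite('pics/w5c.png',cv2.hconcat([cv2.resize(a,(400,300)),cv2.resize(b,(400,300))]))
E
```

```text
time_s: 9.75
ee_pos: [0.4967, 0.0916, 0.1706]
ee_rot: [[-0.946, 0.324, -0.001], [0.324, 0.946, -0.0], [0.001, -0.0, -1.0]]
ft_force: [0.1, -0.4, -0.1]
finger_gap: 0.0231
9.75 [0.4967 0.0916 0.1706]
net 0.74 3493 273.107071285428 192.48010306326938 229 317 163 227 [0.49263341 0.09268119] 0.4761828388131516
net 0.56 3238 419.85608400247065 255.55867819641753 368 462 215 314 [0.497 0.094] 1.0
scene 0.95 1478 314.17523680649526 243.85453315290934 [0.49760889 0.09391034] 0.17178608037891907
scene 0.58 1885 317.0986737400531 312.0291777188329 [0.497 0.094] 1.0
side 0.9 1388 280.8559077809798 164.3487031700288 [0.59402268 0.20960259] 0.05259743068471823
side 0.58 1765 251.74334277620397 196.11954674220962 [0.49621588 0.09306001] 0.06132687188587804
```

View pics/w5c.png

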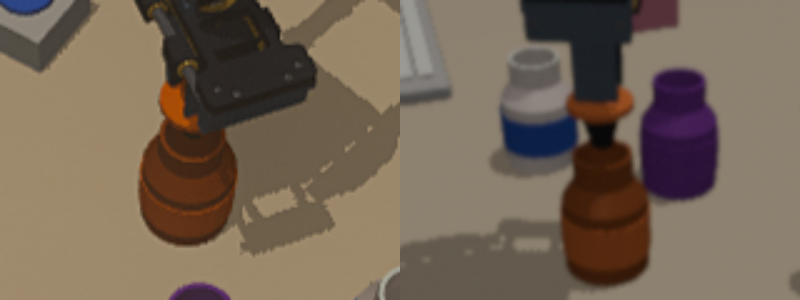

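View pics/w5.png

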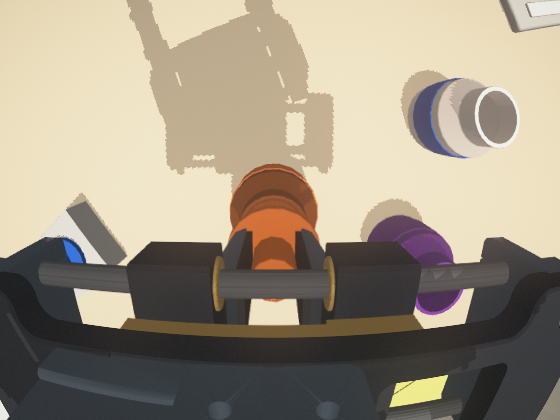

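The plug is centred over the neck from every view: in the side crop the plug is at (601,133) and the neck at (603,155). Lowering slowly and watching the force.

```bash
python3 -m crank '[{"claw":0.9,"dp":[0,0.05,-0.4],"turn":[0,0,0]},{"claw":0.9,"dp":[0,0,-0.4],"turn":[0,0,0]},{"claw":0.9,"dp":[0,0,-0.4],"turn":[0,0,0]},{"claw":0.9,"dp":[0,0,-0.4],"turn":[0,0,0]},{"claw":0.9,"dp":[0,0,-0.4],"turn":[0,0,0]},{"claw":0.9,"dp":[0,0,-0.4],"turn":[0,0,0]},{"claw":0.9,"dp":[0,0,-0.4],"turn":[0,0,0]},{"claw":0.9,"dp":[0,0,-0.4],"turn":[0,0,0]},{"claw":0.9,"dp":[0,0,0],"turn":[0,0,0]},{"claw":0.9,"dp":[0,0,0],"turn":[0,0,0]}]'
```

```text
time_s: 11.05
ee_pos: [0.4968, 0.0926, 0.1389]
ee_rot: [[-0.946, 0.323, -0.0], [0.323, 0.946, -0.0], [0.0, -0.0, -1.0]]
ft_force: [0.5, -0.3, -0.6]
finger_gap: 0.0231
```

```bash
python3 -m crank '[{"claw":0.9,"dp":[0,0,-0.3],"turn":[0,0,0]},{"claw":0.9,"dp":[0,0,-0.3],"turn":[0,0,0]},{"claw":0.9,"dp":[0,0,-0.2],"turn":[0,0,0]},{"claw":0.9,"dp":[0,0,0],"turn":[0,0,0]},{"claw":0.9,"dp":[0,0,0],"turn":[0,0,0]}]'
```

```text
time_s: 11.55
ee_pos: [0.4968, 0.0926, 0.1309]
ee_rot: [[-0.946, 0.323, -0.0], [0.323, 0.946, -0.0], [0.0, -0.0, -1.0]]
ft_force: [0.5, 0.0, -0.8]
finger_gap: 0.0231
```

```bash
python3 -m crank '[{"claw":0.9,"dp":[0,0,-0.1],"turn":[0,0,0]},{"claw":0.9,"dp":[0,0,0],"turn":[0,0,0]},{"claw":0.9,"dp":[0,0,0],"turn":[0,0,0]}]'
```

```text
time_s: 11.85
ee_pos: [0.4968, 0.0926, 0.1299]
ee_rot: [[-0.946, 0.323, 0.0], [0.323, 0.946, 0.0], [-0.0, 0.0, -1.0]]
ft_force: [-0.3, 0.4, -0.8]
finger_gap: 0.0234
```

```bash
python3 -m crank '[{"claw":0.9,"dp":[0,0,-0.1],"turn":[0,0,0]},{"claw":0.9,"dp":[0,0,0],"turn":[0,0,0]},{"claw":0.9,"dp":[0,0,0],"turn":[0,0,0]}]'
```

```text
time_s: 12.15
ee_pos: [0.4968, 0.0926, 0.1289]
ee_rot: [[-0.946, 0.323, -0.0], [0.323, 0.946, -0.0], [0.0, -0.0, -1.0]]
ft_force: [0.6, 0.9, -0.2]
finger_gap: 0.0237
```

```bash
python3 -m crank '[{"claw":0.9,"dp":[0,0,-0.05],"turn":[0,0,0]},{"claw":0.9,"dp":[0,0,0],"turn":[0,0,0]},{"claw":0.9,"dp":[0,0,0],"turn":[0,0,0]}]'
```

```text
time_s: 12.45
ee_pos: [0.4969, 0.0926, 0.1288]
ee_rot: [[-0.946, 0.323, 0.0], [0.323, 0.946, 0.0], [-0.0, 0.0, -1.0]]
ft_force: [-1.6, -0.4, 8.1]
finger_gap: 0.0235
```

The force steps to 8 N upward at TCP z 0.1288, which matches home (0.129). Picture before releasing.

Run:
```python
from h import *
a=read_camera('scene')[170:290,240:400,::-1];b=read_camera('side')[110:230,170:330,::-1]
cv2.imwrite('pics/home.png',cv2.hconcat([cv2.resize(a,(400,300)),cv2.resize(b,(400,300))]))
```

```text
(no output)
```

View pics/home.png

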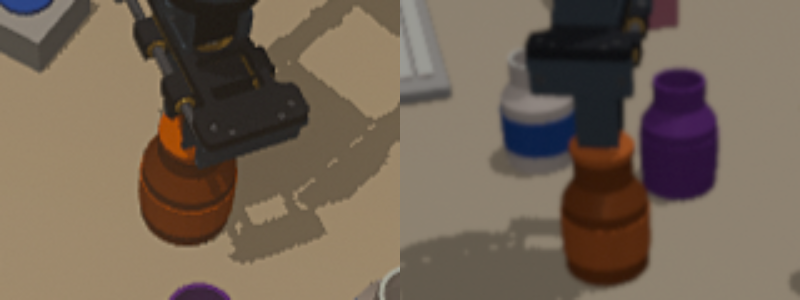

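The disc sits on the rim (side crop (602,148)) and the bottle is upright. Opening in place.

```bash
python3 -m crank '[{"claw":0.7,"dp":[0,0,0.1],"turn":[0,0,0]},{"claw":0.6,"dp":[0,0,0],"turn":[0,0,0]},{"claw":0.5,"dp":[0,0,0],"turn":[0,0,0]},{"claw":0.4,"dp":[0,0,0],"turn":[0,0,0]},{"claw":0.3,"dp":[0,0,0],"turn":[0,0,0]},{"claw":0.3,"dp":[0,0,0],"turn":[0,0,0]},{"claw":0.3,"dp":[0,0,0],"turn":[0,0,0]},{"claw":0.3,"dp":[0,0,0],"turn":[0,0,0]}]'
```

```text
time_s: 13.35
ee_pos: [0.4968, 0.0926, 0.1294]
ee_rot: [[-0.946, 0.323, -0.0], [0.323, 0.946, -0.0], [0.0, -0.0, -1.0]]
ft_force: [0.4, -0.0, -0.6]
finger_gap: 0.0638
```

```bash
python3 -m crank '[{"claw":0.3,"dp":[0,0,1],"turn":[0,0,0]},{"claw":0.3,"dp":[0,0,2],"turn":[0,0,0]},{"claw":0.3,"dp":[0,0,2.5],"turn":[0,0,0]},{"claw":0.3,"dp":[0,0,2.5],"turn":[0,0,0]},{"claw":0.3,"dp":[0,0,2.5],"turn":[0,0,0]},{"claw":0.3,"dp":[0,-3,1.5],"turn":[0,0,0]},{"claw":0.3,"dp":[0,-4,0],"turn":[0,0,0]},{"claw":0.3,"dp":[0,-4,0],"turn":[0,0,0]},{"claw":0.3,"dp":[0,-2,0],"turn":[0,0,0]},{"claw":0.3,"dp":[0,0,0],"turn":[0,0,0]},{"claw":0.3,"dp":[0,0,0],"turn":[0,0,0]}]'
python3 - <<'E'
from h import *
print(read_state()['time_s'])
for n in('scene','side'):
    c=get_calibration(n);j=read_camera(n);cv2.imwrite(f'pics/end_{n}.png',j[:,:,::-1])
    for o,P,p0,z in[('orange_stopper',STOP,(.497,.093),.08),('blue_stopper',STOP,(.477,-.15),.01),('white_bottle',BOT,(.468,.298),0)]:
        for r in trace(o,n)[:1]:print(n,o,r['confidence'],*fit([np.array(r['pixels'])],[c],P,p0,z))
a,b=[cv2.imread(f'pics/end_{n}.png') for n in('scene','side')]
cv2.imwrite('pics/endc.png',cv2.hconcat([cv2.resize(a[170:290,240:400],(400,300)),cv2.resize(b[110:230,170:330],(400,300))]))
E
```

```text
time_s: 14.45
ee_pos: [0.4968, -0.0374, 0.2499]
ee_rot: [[-0.946, 0.324, 0.0], [0.324, 0.946, 0.0], [-0.0, 0.0, -1.0]]
ft_force: [1.1, 0.6, -0.2]
finger_gap: 0.064
14.45
scene orange_stopper 0.91 [0.49798015 0.09549647] 0.07706696595585483
scene blue_stopper 0.89 [ 0.47754243 -0.14814858] 0.05498902801084293
scene white_bottle 0.63 [0.46908571 0.29908015] 0.035841654778887344
side orange_stopper 0.95 [0.49628275 0.09417359] 0.05090953485532901
side blue_stopper 0.75 [ 0.47600747 -0.15022835] 0.05851813394645111
side white_bottle 0.65 [0.46688058 0.29684912] 0.06651905157302329
```

View pics/endc.png

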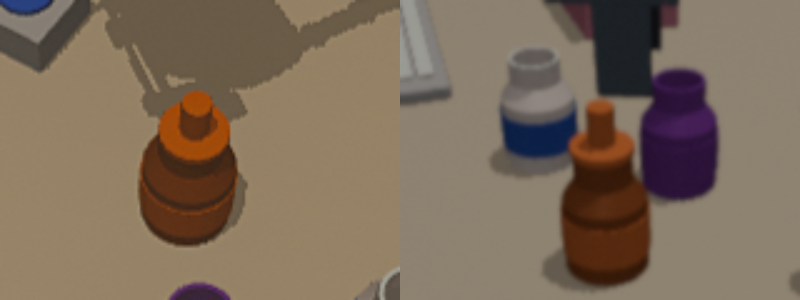

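The stopper is seated with its knob up (scene crop (195,125), side crop (601,140)), the bottle is upright, and the gripper is clear. Handing in.

```bash
python3 -c "
from station import order
print(order.job_done())"
```

```text
the job is handed in; nothing more can be done
None
```

The orange stopper is now in the amber bottle's neck, and I handed the job in at about 15 s. No verdict is reported.

- **Seating:** I lowered the stopper while holding it until an 8 N contact at TCP height 0.1288 m. That matches the expected home height of 0.129 m. I then released it and moved the arm clear.
- **Last checks:** the final pictures show the disc on the rim, the knob up and the bottle upright. The stopper fits at about (0.497, 0.095), within about 2 mm of the bottle's axis. The blue stopper and white bottle are within about 2 mm of where they started.
- **Disagreement:** the cameras differed by 2–3 mm in y on the bottle's position (wrist 0.091, scene and side about 0.093). I aimed between them, and there was no noticeable side force on the way in.

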